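# Set the rapid hob and hold the infrared thermometer over its plate

### The job

Turn the knob of the rapid hob (the one whose plate has a red dot) until its pointer clicks in at the orange tick, then pick up the yellow infrared thermometer, carry it over the spice jars and hold it upright about 20 mm above the red dot, centred on it and with its display facing the knob side of that hob, never letting it touch either hob. Finish while still holding it there, still and in the air; leave the other hob's knob off and do not knock, shift or tip the pot, jars or anything else on the counter.

Things in the scene. Friction and masses are not known exactly. Their poses are not given: they have to be found in the camera images.
- rapid: RAPID single-plate electric hob fixed on the counter: white housing 290 (x) x 200 (y) x 66 mm high, black round plate 145 mm wide, its top 78 mm above the counter, centred 35 mm to +x of the origin; black knob on top, 105 mm to -x. Origin: centre of the underside; x from knob to plate, z up. Red dot 34 mm wide at the plate's centre. It may stand left or right of the plain hob.
- rapid_plate (a point): centre of the red dot, on the top face of the rapid hob's plate (axes as rapid)
- rapid_dial (a point): point on the axis of the rapid hob's knob at the housing's top face (axes as rapid). Above it the knob: a disc 46 mm across, 8 mm high, and on it an upright grip bar 44 mm long, 13 mm thick, from 8 to 36 mm above this point; a white line marks the pointer end of the bar.
- rapid_knob (a joint): rapid hob's knob, rad: 0 = off, pointer to +x of rapid; grows clockwise from above to 2.25, so the bar's heading is the hob's x turned by minus this value. Clicks into detents every 0.45 rad (0 to 2.25), each with a white tick, but a broad orange one at 1.35. Starts near the first or second and soon settles there; takes about 0.05 N m; let go, it settles in the nearest detent.
- plain: PLAIN single-plate electric hob fixed on the counter: white housing 290 (x) x 200 (y) x 66 mm high, black round plate 145 mm wide, its top 78 mm above the counter, centred 35 mm to +x of the origin; black knob on top, 105 mm to -x. Origin: centre of the underside; x from knob to plate, z up. No red dot; a pot stands on it.
- plain_knob (a joint): angle of the plain hob's knob, rad, 0 = off; same knob as the rapid hob's; stays off
- thermo_mid (a point): centre of the loose infrared thermometer (50 mm above its underside), 100 mm tall, 0.16 kg, upright on its round black sensor hood: 56 mm wide at the underside, 38 mm at 30 mm up; above that a yellow body with dark grip sleeve, 42 (x) x 26 (y) mm, to 100 mm up, flat sides to grip across y. Display on the -x face; z up.
- thermo_lens (a point): centre of the thermometer's flat underside (the sensor opening); axes as thermo_mid
- rack: fixed wooden spice tray, 270 (x) x 62 (y) x 45 mm high, between the thermometer and the hobs; origin at the centre of its underside; the three jars stand in it, their tops about 121 mm above the counter
- pot: steel pot 136 mm across, 85 mm tall, loose on the plain hob's plate, its rim 163 mm above the counter; origin at the centre of its underside
- mug: blue mug 76 mm across, 90 mm tall, loose; origin under its centre
- mill: wooden pepper mill 54 mm across, 165 mm tall, loose; origin under its centre
- bowl: white bowl 130 mm across, 50 mm tall, loose; origin under its centre
- jar0: spice jar 44 mm across, 115 mm tall, standing loose in the spice tray; origin under its centre
- jar1: spice jar 44 mm across, 115 mm tall, standing loose in the spice tray; origin under its centre
- jar2: spice jar 44 mm across, 115 mm tall, standing loose in the spice tray; origin under its centre
- thermo: the whole thermometer described under thermo_mid; origin at the centre of its underside
Not all that is in view belongs to the job. What is shaped like the thermo but blue or purple is not meant.

How it is judged:
By the outcome, as a careful person would: the job done as asked, in the order asked, and still so for the second after the job is handed in, while the arm keeps its last pose, push and grip.
It also fails if it takes over 72 s, if anything falls off the work surface, if the arm or the gripper's body presses on something with over 40 N, if the wrist force passes 120 N, or if a joint passes its speed limit or range.

### The arm

A 6-joint arm with a two-finger parallel gripper is mounted at the origin on the work surface. World frame = base frame: x ahead of the robot, y to its left, z up, the work surface at z = 0. Lengths are in mm, angles in rad, forces in N, time in s.
With the tool pointing down it reaches from about 350 to 875 mm from the base axis. Payload 4.2 kg.
Tool frame: the origin (TCP) lies midway between the tips of the shut fingers; the grasp point (between the pads) lies 19 mm behind it; x points along the fingers, y is the direction in which the jaws open and shut, and the axes are right-handed (so a half turn about x gives the same grasp; the last joint's range is limited). The gripper opens to 85 mm and grips with 20 to 120 N. Pads are 22 mm wide; open, the fingers measure 114 mm over their backs; the gripper's body (76 mm by 85 mm) begins 54 mm behind the grasp point. The pads swing forward as they close: fully open they stand 13 mm farther back than shut.
Start: joints at [-1.034, 0.385, 0.008, 0, -1.194, -0.259], TCP at [171.417, -601.012, 231.312] pointing down, gripper open.
Joint ranges: [-3.14, 3.14], [-1.21, 2.06], [-1.07, 1.41], [-3.16, 2.05], [-2.99, -0.16], [-3.1, 3.1]. Speed limits (rad/s): [2.79, 2.79, 3.14, 3.14, 3.14, 3.14].

### API

Orientations are given as a unit quaternion [x, y, z, w].
In Python, from bench import readout, imaging, arm gives the robot as it stands.
- The arm moves only by the tool arm_command, never from a script. Its argument "increments" is a list of rows, each a list of 3 entries, a list of its own where there are three numbers: the turn, a rotation vector about the world's x, y, z in degrees, then the shift along the world's x, y, z in mm, then the closure, from 0 (fully open) to 1 (shut). In form: [[[ax, ay, az], [tx, ty, tz], fingers], ...]. A call has exactly 5 rows; each row is the pose to reach, as a shift and turn from the pose measured when the call began; what a row does not reach only later rows make up. A row lasts 1/10 s, in which the tool goes at most 50 mm and 8.59 degrees, less where a joint would pass 70% of its speed; a pose out of reach is approached as far as the arm can. A call with a gripper value outside its range is refused whole. The fingers move at their own pace and stop on an object; the grip force is fixed at half the most. Time passes only in rows, so rows that repeat a pose let the fingers close, or fill a call up. It gives the time, the measured TCP pose, the force and the opening at its end, in the units of the state.
- readout.read_state(): the state, without advancing time (a new reading comes with each control period).
- imaging.get_image(name): name is "scene" or "top"; returns (picture, depth): 384x512x3 uint8, blue, green, red; 384x512 float32, mm along the optical axis (not along the pixel's ray), 0 where there is no reading.
- imaging.camera_info(name): a dict with "vfov" (degrees; the focal length in pixels is half the picture's height over the tangent of half this angle, whatever the lens; pixels are square), "cx", "cy" (the principal point, pixels), "D" ([k1, k2, p1, p2, k3] as OpenCV has them; the pictures are not rectified), "eye" and "rotation" of the camera in the world. Camera axes: x right, y down, z forward; pixel columns grow to the right and rows downward; lengths in mm; the calibration is good to about 2 mm. A picture is of the moment at which its call begins. camera_info takes no time and is no camera call.
- arm.job_done(): hands the job in, once; it reports no verdict.
The state is a dict: "clock": time; "joints": joint angles; "joint_vel": joint speeds; "joint_efforts": joint torques, N m; "position": TCP position; "ee_rot": TCP orientation; "contact_force": force on the tool from outside, world axes, zero at the start; "wrist_torque": the same for the moment, N m; "gripper_width": finger opening in mm.
Only numpy, scipy, OpenCV 4.12 (cv2) and the standard library are available. Lean on these libraries where they do the work, as an engineer would, in place of code of your own. Each camera call takes 0.05 s, during which the arm holds its last target. There are 200 camera calls.

## Working session

There is one attempt and no reset: what is moved stays moved. The work goes in short steps, Python scripts to look and compute and a tool call to move; the robot and the scene stay as the last step left them, time stands still between calls to the robot, and variables do not carry over. Pictures are saved under pics/ and viewed, about 8 in all and at most 12, crops included, and the job is handed in when it is done.

Besides the shell and the picture viewer there is one more tool, called after "Call:" by a JSON object that holds its "method" and its "body", one argument or row to a line. arm_command: Moves the arm, as the interface text tells. Its arguments: {"type":"object","properties":{"increments":{"type":"array","items":{"type":"array"}}},"required":["increments"]}

```bash
mkdir -p pics
cat > h.py <<'E'
import numpy as np, cv2
from bench import readout, imaging, arm
def cam(n):
    c=imaging.camera_info(n); f=192/np.tan(np.radians(c["vfov"])/2)
    K=np.array([[f,0,c["cx"]],[0,f,c["cy"]],[0,0,1]]); return K,np.array(c["D"],float),np.array(c["eye"],float),c["rotation"]
def cloud(n,depth):
    K,D,e,R=cam(n); R=np.array(R,float)
    v,u=np.mgrid[0:384,0:512]
    p=cv2.undistortPoints(np.stack([u,v],-1).reshape(-1,1,2).astype(np.float64),K,D).reshape(384,512,2)
    c=np.dstack([p,np.ones((384,512))])*depth[...,None]
    return c@R.T+e
E
python3 - <<'E'
from h import *
for n in("scene","top"):
    print(imaging.camera_info(n))
    im,d=imaging.get_image(n); cv2.imwrite(f"pics/{n}0.png",im); np.savez(f"{n}0.npz",im=im,d=d)
    W=cloud(n,d); print(n,(d>0).mean(),W[190,256],W[300,256])
print(readout.read_state())
E
```

```text
{'vfov': 46.56509397350105, 'cx': 256.55724719779266, 'cy': 189.8951608807029, 'D': array([0.00410136, 0.        , 0.        , 0.        , 0.        ]), 'eye': array([1044.4526165 , -873.03472344,  732.49387832]), 'rotation': array([ 0.85597677,  0.18886954, -0.11551868, -0.46721248])}Traceback (most recent call last):
  File "<stdin>", line 5, in <module>
  File "h.py", line 11, in cloud
    return c@R.T+e
           ~^~~~
ValueError: matmul: Input operand 1 has a mismatch in its core dimension 0, with gufunc signature (n?,k),(k,m?)->(n?,m?) (size 4 is different from 3)
```

```bash
sed -i 's/R=np.array(R,float)/R=Rot.from_quat(R).as_matrix()/; 1a from scipy.spatial.transform import Rotation as Rot' h.py
python3 - <<'E'
from h import *
for n in("scene","top"):
    im,d=imaging.get_image(n); cv2.imwrite(f"pics/{n}0.png",im); np.savez(f"{n}0.npz",im=im,d=d)
    W=cloud(n,d); print(n,imaging.camera_info(n),(d>0).mean(),W[190,256],W[300,256])
print(readout.read_state())
E
```

```text
scene {'vfov': 46.56509397350105, 'cx': 256.55724719779266, 'cy': 189.8951608807029, 'D': array([0.00410136, 0.        , 0.        , 0.        , 0.        ]), 'eye': array([1044.4526165 , -873.03472344,  732.49387832]), 'rotation': array([ 0.85597677,  0.18886954, -0.11551868, -0.46721248])} 0.9722239176432291 [558.24354465 105.744228    36.9613144 ] [ 810.79796748 -413.11926864  192.4355561 ]
top {'vfov': 44.79953273974311, 'cx': 253.734914870091, 'cy': 185.34060313130595, 'D': array([-0.16472643,  0.        ,  0.        ,  0.        ,  0.        ]), 'eye': array([ 328.34891016,   81.69631944, 1221.09949123]), 'rotation': array([-0.6802203 ,  0.72521781, -0.07651995,  0.07419007])} 0.995758056640625 [579.94915017  63.87895284  -0.96097522] [291.50735665  82.50174876   1.9185294 ]
{'clock': 0.15, 'joints': array([-1.03438755e+00,  3.85444575e-01,  6.92502482e-03, -3.47093542e-04,
       -1.19400248e+00, -2.58610812e-01]), 'joint_vel': array([ 0.00144327, -0.00274987,  0.0055442 ,  0.00056896,  0.00109007,
       -0.00132118]), 'joint_efforts': array([ 3.06191578e-04, -3.92678905e+01,  1.88583308e+01,  4.18853313e+00,
       -3.36961522e-03,  4.81577146e-06]), 'position': array([ 171.29688716, -600.60774385,  230.42880954]), 'ee_rot': array([-0.09724934,  0.70043368,  0.09846277,  0.70017163]), 'contact_force': array([-0.45774461, -0.68680245, -0.07460935]), 'wrist_torque': array([ 0.0016793 , -0.02449263,  0.04084968]), 'gripper_width': 85.50360306077327}
```

View pics/scene0.png

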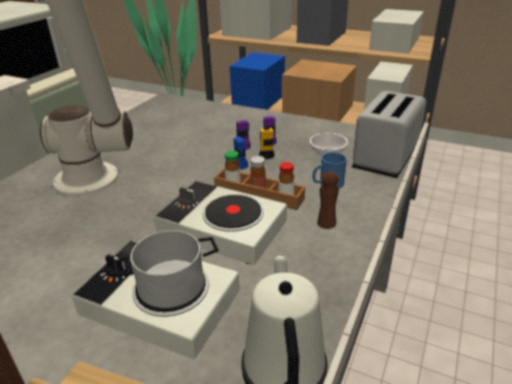

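View pics/top0.png

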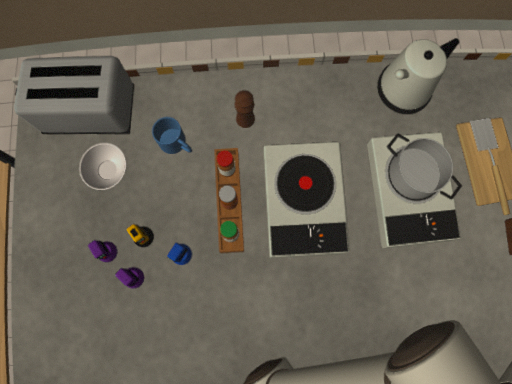

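The top view shows the red dot at (305,183), the rapid knob at (312,232), the yellow thermometer at (138,234), and purple and blue decoys around it. The tray is at x≈229. Next I measure these and enlarge the knob and the thermometer.

```bash
cat > m.py <<'E'
from h import *
def load(n): z=np.load(n+"0.npz"); return z["im"],z["d"],cloud(n,z["d"])
for n in("top","scene"):
    im,d,W=load(n); hsv=cv2.cvtColor(im,cv2.COLOR_BGR2HSV); H,S,V=cv2.split(hsv)
    X,Y,Z=W[...,0],W[...,1],W[...,2]
    red=((H<6)|(H>174))&(S>150)&(abs(Z-78)<12)
    print(n,"dot",red.sum(),W[red].mean(0))
    yel=(H>20)&(H<32)&(S>150)&(Z>20)&(Z<130)&(X<700)&(X>200)
    nl,lab,st,ce=cv2.connectedComponentsWithStats(yel.astype(np.uint8))
    for i in range(1,nl):
        if st[i,4]>15: P=W[lab==i]; print("yellow",ce[i],st[i,4],P.mean(0),P.min(0),P.max(0))
    # white housing rapid
    r=np.array(W[red].mean(0))
    box=(abs(X-r[0])<220)&(abs(Y-r[1])<115)&(abs(Z-66)<7)
    hull=np.array(W[box][:,:2],np.float32); print("housing rect",cv2.minAreaRect(hull), np.median(Z[box]))
    kn=(abs(Y-r[1])<70)&(X<r[0]-90)&(X>r[0]-210)&(Z>88)&(Z<115)
    print("bar",kn.sum(),cv2.minAreaRect(W[kn][:,:2].astype(np.float32)),W[kn].mean(0),Z[kn].max())
im,d,W=load("top")
a=cv2.resize(im[205:265,260:350],None,fx=7,fy=7,interpolation=cv2.INTER_CUBIC)
b=cv2.resize(im[210:270,95:185],None,fx=7,fy=7,interpolation=cv2.INTER_CUBIC)
cv2.imwrite("pics/z1.png",cv2.resize(np.vstack([a,b]),None,fx=.7,fy=.7))
# jars
for n in ["top"]:
    im,d,W=load(n)
    for (u,v) in [(226,162),(228,195),(230,231)]: print("jar",W[v-3:v+4,u-3:u+4].reshape(-1,3).mean(0))
E
python3 m.py
```

```text
top dot 163 [574.94197869 -59.47248211  79.23410449]
yellow [136.2875817  233.29411765] 153 [471.08425121 365.74411669  92.14329206] [451.458262   349.35615434  21.15961304] [491.28725144 390.18638072 106.48447338]
housing rect ((539.3651123046875, -59.47332000732422), (201.5367431640625, 290.7880859375), 89.27656555175781) 66.27133846827314
bar 105 ((434.9530029296875, -57.676483154296875), (13.265061378479004, 44.05506896972656), 89.37164306640625) [433.81863422 -57.23465515 100.660081  ] 107.5546993890348
scene dot 104 [573.1668492  -61.44197786  81.06785149]
yellow [266.28301887 137.91823899] 159 [474.31721192 362.78898375  73.19298911] [451.572935   345.75105234  30.87977371] [493.40864134 470.28347525 104.77934232]
housing rect ((538.8023681640625, -59.901885986328125), (203.7225799560547, 289.5513000488281), 89.36856842041016) 67.94749223744066
bar 113 ((433.6632385253906, -61.419189453125), (45.79121780395508, 16.01767349243164), 5.580698013305664) [435.48262043 -61.59034649  98.33057084] 106.79532228134178
jar [629.27577734 134.3508747  121.20457179]
jar [546.8823465  133.71349183 121.1269263 ]
jar [459.7823368  133.61054317 120.52331865]
```

View pics/z1.png

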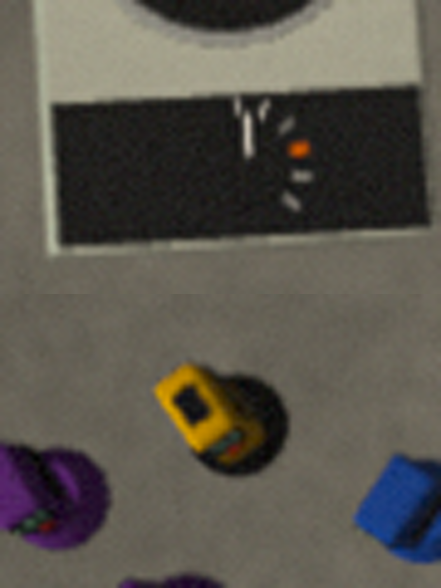

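The first crop shows the knob pointer about at the off tick (line (247,112)-(249,157)) and the orange tick at (300,148). In the second, the thermometer's top face runs from (155,388) to (230,450), with the greenish display on its lower-right end. Now I refine the yaws and the tool axes.

```bash
cat > m2.py <<'E'
from h import *
im,d=imaging.get_image("top"); W=cloud("top",d); X,Y,Z=np.moveaxis(W,-1,0)
s=readout.read_state(); print(s["clock"],s["position"],s["joints"].round(3)); print(Rot.from_quat(s["ee_rot"]).as_matrix().round(3))
def rep(n,m):
    P=W[m][:,:2].astype(np.float32); v=np.linalg.eigh(np.cov(P.T))[1][:,1]
    print(n,m.sum(),"rect",cv2.minAreaRect(P),"mean",P.mean(0),"pca",np.degrees(np.arctan2(v[1],v[0]))%180,"z",np.median(Z[m]))
near=lambda x,y,r:np.hypot(X-x,Y-y)<r
rep("bar",near(434,-59,40)&(Z>94))
rep("thermo top",near(471,365,45)&(Z>94))
rep("thermo hood low",near(471,360,45)&(Z>3)&(Z<28))
m=(abs(X-539)<170)&(abs(Y+60)<120)&(abs(Z-66)<6)
c=cv2.boxPoints(cv2.minAreaRect(W[m][:,:2].astype(np.float32))); print("housing corners",c.round(1).tolist())
for n,x,y in(("purple/blue",0,0),):
    hsv=cv2.cvtColor(im,cv2.COLOR_BGR2HSV); mm=(hsv[...,0]>100)&(hsv[...,0]<160)&(hsv[...,1]>120)&(Z>90)&(Z<115)&(X<560)
    nl,l,st,ce=cv2.connectedComponentsWithStats(mm.astype(np.uint8))
    for i in range(1,nl):
        if st[i,4]>20: print(n,ce[i],W[l==i].mean(0),W[l==i].min(0),W[l==i].max(0))
E
python3 m2.py
```

```text
0.2 [ 171.3330255  -600.69996565  230.64467999] [-1.034  0.385  0.007 -0.    -1.194 -0.259]
[[-0.    -0.274  0.962]
 [ 0.001  0.962  0.274]
 [-1.     0.001 -0.   ]]
bar 99 rect ((434.96185302734375, -57.87507629394531), (13.247391700744629, 43.5781135559082), 88.24854278564453) mean [433.65558  -57.469006] pca 179.15839201744467 z 101.53247034475453
thermo top 180 rect ((473.4775695800781, 368.83648681640625), (43.42926025390625, 26.24417495727539), 32.62517166137695) mean [472.8776  368.04202] pca 34.196705795638564 z 99.22920051041899
thermo hood low 189 rect ((473.0091247558594, 355.8232421875), (80.15994262695312, 73.6972885131836), 53.28970718383789) mean [470.10782 355.32837] pca 152.95009286548768 z 13.371292982260002
housing corners [[392.5, -158.1999969482422], [683.0999755859375, -162.10000610351562], [685.7999877929688, 39.29999923706055], [395.20001220703125, 43.20000076293945]]
purple/blue [ 95.94545455 248.81818182] [437.37702822 466.22042466  99.37958787] [417.21487265 448.62034891  90.52237094] [457.34912196 484.79843147 105.48163194]
purple/blue [175.5923913  251.57608696] [420.44013738 268.55183236  99.22003063] [398.57290981 248.2646813   90.15601324] [441.33042872 290.33906137 105.65854015]
purple/blue [124.25555556 276.64444444] [366.58450092 396.07533856  99.54286045] [346.29390296 376.94661401  90.83986645] [385.51175483 417.88140345 106.7100936 ]
```

Call:
{"method": "arm_command", "body": {
  "increments": [
    [[0, 0, -3], [18, 36, 0], 0],
    [[0, 0, -6], [36, 73, 0], 0],
    [[0, 0, -9], [56, 115, 0], 0],
    [[0, 0, -12], [76, 158, 0], 0],
    [[0, 0, -16.7], [96, 200, 0], 0]
  ]
}}

```text
clock: 0.7
position: [267.6, -399.0, 230.5]
ee_rot: [0.007, 0.707, -0.006, 0.707]
contact_force: [0.7, 0.3, 0.4]
gripper_width: 85.5
```

Call:
{"method": "arm_command", "body": {
  "increments": [
    [[0, 0, 0], [18, 38, 0], 0.3],
    [[0, 0, 0], [38, 78, 0], 0.3],
    [[0, 0, 0], [58, 118, 0], 0.4],
    [[0, 0, 0], [78, 160, 0], 0.4],
    [[0, 0, 0], [95, 200, 0], 0.4]
  ]
}}

```text
clock: 1.2
position: [363.1, -197.2, 230.7]
ee_rot: [0.007, 0.707, -0.006, 0.707]
contact_force: [0.6, 0.2, -0.0]
gripper_width: 51.3
```

Call:
{"method": "arm_command", "body": {
  "increments": [
    [[0, 0, 0], [18, 36, 0], 0.4],
    [[0, 0, 0], [40, 80, 0], 0.4],
    [[0, 0, 0], [60, 120, -20], 0.4],
    [[0, 0, 0], [71, 139, -60], 0.4],
    [[0, 0, 0], [71, 139, -90], 0.4]
  ]
}}

```text
clock: 1.7
position: [435.1, -55.8, 139.4]
ee_rot: [0.005, 0.707, -0.004, 0.708]
contact_force: [-0.2, 0.1, -0.6]
gripper_width: 51.3
```

Run:
```python
from h import *
s=readout.read_state(); print(s["position"],s["joints"].round(3)); print(Rot.from_quat(s["ee_rot"]).as_matrix().round(3))
im,d=imaging.get_image("scene")
cv2.imwrite("pics/s1.png",cv2.resize(im[90:260,120:330],None,fx=3.5,fy=3.5,interpolation=cv2.INTER_CUBIC))
```

```text
[435.14322945 -55.7693597  139.38998114] [ 0.244  0.166 -0.561 -0.002 -0.842 -1.827]
[[ 0.002  0.013  1.   ]
 [ 0.002  1.    -0.013]
 [-1.     0.002  0.002]]
```

View pics/s1.png

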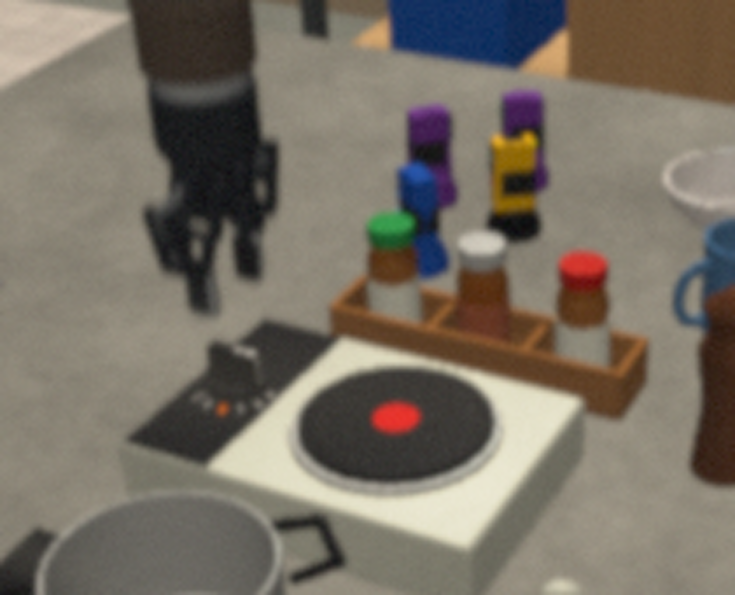

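The scene crop shows the gripper tips at about (205,305) and (250,275), over and slightly behind the knob bar at (235,370). I project the TCP to check for a bias.

```bash
cat >> h.py <<'E'
def proj(n,p):
    K,D,e,R=cam(n); R=Rot.from_quat(R).as_matrix().T
    return cv2.projectPoints(np.atleast_2d(np.array(p,float)),cv2.Rodrigues(R)[0],-R@e,K,D)[0].reshape(-1,2)
E
python3 - <<'E'
from h import *
s=readout.read_state(); p=s["position"]; R=Rot.from_quat(s["ee_rot"]).as_matrix()
q=proj("scene",[p,p+R@[-8,30,0],p+R@[-8,-30,0],[434,-58,102],[434,-58,66],[574,-60,78]])
print(((q-[120,90])*3.5).round(0).tolist())
im,d=imaging.get_image("scene"); W=cloud("scene",d)
m=(abs(W[...,0]-435)<25)&(abs(W[...,1]+56)<70)&(W[...,2]>125)&(W[...,2]<190)
P=W[m]; print(m.sum(),P.min(0),P.max(0))
for a,b in((125,150),(150,175)):
    Q=P[(P[:,2]>a)&(P[:,2]<b)]; print(len(Q),np.percentile(Q,[5,50,95],axis=0).round(0).tolist())
im,d=imaging.get_image("top"); W=cloud("top",d)
cv2.imwrite("pics/t1.png",cv2.resize(im[190:340,220:420],None,fx=4,fy=4,interpolation=cv2.INTER_CUBIC))
q=proj("top",[p,p+R@[-8,30,0],p+R@[-8,-30,0],[434,-58,102]]); print(((q-[220,190])*4).round(0).tolist())
E
```

```text
[[225.0, 310.0], [246.0, 283.0], [201.0, 320.0], [233.0, 349.0], [238.0, 388.0], [396.0, 419.0]]
278 [ 416.90374099 -114.61254351  139.37542889] [443.68549852  -2.62316114 189.8930939 ]
43 [[420.0, -95.0, 141.0], [434.0, -33.0, 145.0], [439.0, -29.0, 149.0]]
149 [[421.0, -98.0, 152.0], [434.0, -35.0, 162.0], [440.0, -28.0, 174.0]]
[[367.0, 189.0], [317.0, 191.0], [420.0, 185.0], [362.0, 189.0]]
```

View pics/t1.png

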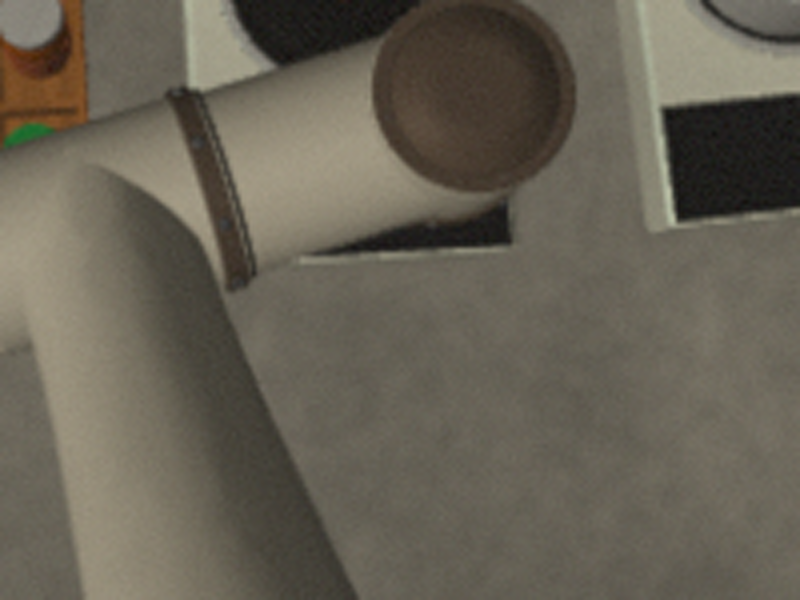

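The arm hides the knob in the top view; the scene view agrees with the projection. I go down now.

Call:
{"method": "arm_command", "body": {
  "increments": [
    [[0, 0, 0], [-0.5, -2.5, -8], 0.4],
    [[0, 0, 0], [-1, -2.5, -20], 0.4],
    [[0, 0, 0], [-1, -2.5, -35], 0.4],
    [[0, 0, 0], [-1, -2.5, -50], 0.4],
    [[0, 0, 0], [-1, -2.5, -61], 0.4]
  ]
}}

```text
clock: 2.35
position: [432.7, -61.4, 79.2]
ee_rot: [0.006, 0.707, -0.006, 0.707]
contact_force: [-0.1, -0.9, -0.8]
gripper_width: 51.7
```

Call:
{"method": "arm_command", "body": {
  "increments": [
    [[0, 0, 0], [0, 0, 0], 0.5],
    [[0, 0, 0], [0, 0, 0], 0.6],
    [[0, 0, 0], [0, 0, 0], 0.7],
    [[0, 0, 0], [0, 0, 0], 0.75],
    [[0, 0, 0], [0, 0, 0], 0.8]
  ]
}}

```text
clock: 2.85
position: [433.5, -59.6, 80.3]
ee_rot: [0.008, 0.706, -0.005, 0.708]
contact_force: [-3.9, 12.2, 6.0]
gripper_width: 17.2
```

Call:
{"method": "arm_command", "body": {
  "increments": [
    [[0, 0, 0], [0.3, 1, -1], 0.8],
    [[0, 0, 0], [0.5, 2, -2], 0.8],
    [[0, 0, 0], [0.5, 2, -2], 0.9],
    [[0, 0, 0], [0.5, 2, -2], 1],
    [[0, 0, 0], [0.5, 2, -2], 1]
  ]
}}

```text
clock: 3.35
position: [434.4, -57.3, 78.6]
ee_rot: [0.008, 0.706, -0.005, 0.708]
contact_force: [-2.8, 5.2, 5.5]
gripper_width: 11.6
```

Call:
{"method": "arm_command", "body": {
  "increments": [
    [[0, 0, -6], [0, 0, 0], 1],
    [[0, 0, -13], [0, 0, 0], 1],
    [[0, 0, -20], [0, 0, 0], 1],
    [[0, 0, -27], [0, 0, 0], 1],
    [[0, 0, -34], [0, 0, 0], 1]
  ]
}}

```text
clock: 3.85
position: [434.3, -57.2, 78.6]
ee_rot: [0.216, 0.672, -0.213, 0.675]
contact_force: [-1.0, 3.1, 2.4]
gripper_width: 11.4
```

```bash
cat > st.py <<'E'
from h import *
s=readout.read_state(); R=Rot.from_quat(s["ee_rot"]).as_matrix()
print(s["clock"],s["position"].round(1),s["joints"].round(3),"tool y yaw",np.degrees(np.arctan2(R[1,1],R[0,1])).round(2),"tool x",R[:,0].round(3),s["contact_force"].round(1),s["wrist_torque"].round(2),s["gripper_width"].round(1))
E
python3 st.py
```

```text
Traceback (most recent call last):
  File "st.py", line 3, in <module>
    print(s["clock"],s["position"].round(1),s["joints"].round(3),"tool y yaw",np.degrees(np.arctan2(R[1,1],R[0,1])).round(2),"tool x",R[:,0].round(3),s["contact_force"].round(1),s["wrist_torque"].round(2),s["gripper_width"].round(1))
                                                                                                                                                                                                             ^^^^^^^^^^^^^^^^^^^^^^^^
AttributeError: 'float' object has no attribute 'round'
```

Call:
{"method": "arm_command", "body": {
  "increments": [
    [[0, 0, -7], [0, 0, 0], 1],
    [[0, 0, -14], [0, 0, 0], 1],
    [[0, 0, -21], [0, 0, 0], 1],
    [[0, 0, -28], [0, 0, 0], 1],
    [[0, 0, -35], [0, 0, 0], 1]
  ]
}}

```text
clock: 4.35
position: [434.3, -57.3, 78.7]
ee_rot: [0.41, 0.575, -0.408, 0.579]
contact_force: [-0.7, 2.7, 2.6]
gripper_width: 11.9
```

```bash
sed -i 's/s\["gripper_width"\].round(1)/s["gripper_width"]/' st.py; python3 st.py
```

```text
4.35 [434.3 -57.3  78.7] [ 2.44e-01  2.58e-01 -6.43e-01  3.00e-03 -6.65e-01 -3.05e+00] tool y yaw 19.35 tool x [ 0.005 -0.001 -1.   ] [-0.7  2.7  2.6] [0.86 0.3  0.08] 11.930903599462976
```

Joint 6 is near its limit (-3.05 of -3.1). The knob stands at about 1.22 rad, inside the 1.35 detent's basin, so I release here and check that it settles.

Call:
{"method": "arm_command", "body": {
  "increments": [
    [[0, 0, 0], [0, 0, 0], 0.9],
    [[0, 0, 0], [0, 0, 0], 0.8],
    [[0, 0, 0], [0, 0, 0], 0.6],
    [[0, 0, 0], [0, 0, 0], 0.4],
    [[0, 0, 0], [0, 0, 0], 0.3]
  ]
}}

```text
clock: 4.85
position: [434.2, -57.5, 78.5]
ee_rot: [0.409, 0.575, -0.408, 0.579]
contact_force: [0.6, -0.4, -0.2]
gripper_width: 59.3
```

Call:
{"method": "arm_command", "body": {
  "increments": [
    [[0, 0, 0], [0, 0, 10], 0.3],
    [[0, 0, 0], [0, 0, 30], 0.3],
    [[0, 0, 0], [0, 0, 60], 0.3],
    [[0, 0, 0], [0, 0, 100], 0.3],
    [[0, 0, 0], [0, 0, 140], 0.3]
  ]
}}

```text
clock: 5.35
position: [433.7, -57.6, 220.6]
ee_rot: [0.409, 0.576, -0.408, 0.579]
contact_force: [0.2, 0.2, -1.0]
gripper_width: 59.6
```

Call:
{"method": "arm_command", "body": {
  "increments": [
    [[0, 0, 7], [5, 40, 5], 0.3],
    [[0, 0, 14], [10, 80, 10], 0.3],
    [[0, 0, 22], [15, 120, 15], 0.3],
    [[0, 0, 30], [20, 165, 20], 0.3],
    [[0, 0, 38], [20, 210, 20], 0.3]
  ]
}}

```text
clock: 5.85
position: [454.2, 154.2, 242.4]
ee_rot: [0.198, 0.677, -0.195, 0.681]
contact_force: [0.3, 0.3, 0.1]
gripper_width: 59.7
```

Call:
{"method": "arm_command", "body": {
  "increments": [
    [[0, 0, 7], [5, 40, 0], 0.3],
    [[0, 0, 14], [10, 80, 0], 0.3],
    [[0, 0, 22], [15, 120, 0], 0.3],
    [[0, 0, 30], [20, 160, 0], 0.3],
    [[0, 0, 38], [20, 170, 0], 0.3]
  ]
}}

```text
clock: 6.35
position: [474.5, 327.5, 242.6]
ee_rot: [-0.036, 0.704, 0.041, 0.708]
contact_force: [0.0, -1.6, -0.4]
gripper_width: 59.7
```

```bash
python3 st.py
python3 - <<'E'
from h import *
im,d=imaging.get_image("top"); W=cloud("top",d); X,Y,Z=np.moveaxis(W,-1,0)
m=(np.hypot(X-434,Y+58)<40)&(Z>94); P=W[m][:,:2].astype(np.float32)
print(m.sum(),cv2.minAreaRect(P) if m.sum() else 0)
im2,d2=imaging.get_image("scene")
a=cv2.resize(im[195:265,255:355],(600,420),interpolation=cv2.INTER_CUBIC)
b=cv2.resize(im2[170:240,150:250],(260,182),interpolation=cv2.INTER_CUBIC)
cv2.imwrite("pics/k2.png",a); np.save("s2.npy",im2)
E
```

```text
6.35 [474.5 327.5 242.6] [ 8.840e-01  2.910e-01 -1.020e-01 -1.000e-03 -1.170e+00 -2.346e+00] tool y yaw 96.24 tool x [ 0.004  0.007 -1.   ] [ 0.  -1.6 -0.4] [-0.1   0.04 -0.01] 59.70597779018999
104 ((434.1539611816406, -58.015384674072266), (13.140419960021973, 44.14445877075195), 18.98735809326172)
```

View pics/k2.png

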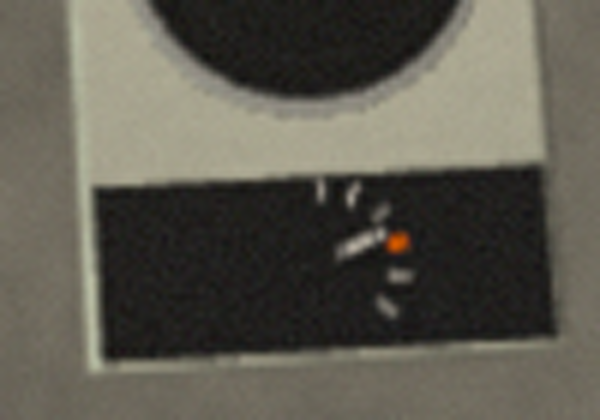

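The pointer line runs from (337,253) to (385,232), just short of the orange tick at (398,243). The bar measures about 1.22 rad, so it may not have clicked in. I measure again with averaging.

```bash
cat > kn.py <<'E'
from h import *
out=[]
for i in range(6):
    im,d=imaging.get_image("top"); W=cloud("top",d); X,Y,Z=np.moveaxis(W,-1,0)
    m=(np.hypot(X-434,Y+58)<32)&(Z>96); P=W[m][:,:2]; v=np.linalg.eigh(np.cov(P.T))[1][:,1]
    (c,(w,h),a)=cv2.minAreaRect(P.astype(np.float32)); a=a+90 if h>w else a
    out.append([np.degrees(np.arctan2(v[1],v[0]))%180,a%180,m.sum(),*c])
print(np.round(out,1)); print("t",readout.read_state()["clock"])
E
python3 kn.py
```

```text
[[109.2 109.  102.  434.3 -58.6]
 [109.9 109.4 101.  434.1 -58.2]
 [109.4 109.  102.  434.3 -58.4]
 [108.3 109.  100.  434.2 -58.1]
 [109.2 109.3 101.  434.1 -58. ]
 [109.4 109.2 102.  434.3 -58.1]]
t 6.75
```

The knob is stuck at about 1.22 rad, short of the detent. I go back and regrip with the wrist flipped half a turn.

Call:
{"method": "arm_command", "body": {
  "increments": [
    [[0, 0, 8], [-4, -40, 0], 0.3],
    [[0, 0, 16], [-8, -80, 0], 0.3],
    [[0, 0, 24], [-12, -120, 0], 0.3],
    [[0, 0, 32], [-16, -160, 0], 0.3],
    [[0, 0, 40], [-20, -200, 0], 0.3]
  ]
}}

```text
clock: 7.25
position: [453.6, 120.9, 243.4]
ee_rot: [-0.273, 0.65, 0.278, 0.652]
contact_force: [0.3, -0.5, 0.1]
gripper_width: 59.7
```

Call:
{"method": "arm_command", "body": {
  "increments": [
    [[0, 0, 8], [-4, -40, 0], 0.3],
    [[0, 0, 16], [-8, -80, 0], 0.3],
    [[0, 0, 24], [-12, -120, -10], 0.3],
    [[0, 0, 32], [-16, -160, -30], 0.3],
    [[0, 0, 40], [-20, -185, -50], 0.3]
  ]
}}

```text
clock: 7.75
position: [433.1, -66.5, 193.9]
ee_rot: [-0.48, 0.516, 0.485, 0.518]
contact_force: [0.2, 0.8, -0.7]
gripper_width: 59.8
```

```bash
python3 st.py
```

```text
7.75 [433.1 -66.5 193.9] [ 0.216  0.1   -0.477 -0.008 -0.996 -0.281] tool y yaw 176.04 tool x [-0.003  0.006 -1.   ] [ 0.2  0.8 -0.7] [ 0.02 -0.03  0.01] 59.753486682885445
```

Call:
{"method": "arm_command", "body": {
  "increments": [
    [[0, 0, 8], [1, 4, -10], 0.3],
    [[0, 0, 16], [1, 8, -25], 0.3],
    [[0, 0, 23], [1, 8, -45], 0.3],
    [[0, 0, 23], [1, 8, -65], 0.3],
    [[0, 0, 23], [1, 8, -75], 0.3]
  ]
}}

```text
clock: 8.25
position: [432.9, -59.1, 117.9]
ee_rot: [-0.572, 0.411, 0.578, 0.411]
contact_force: [0.0, -0.2, 0.6]
gripper_width: 59.5
```

```bash
python3 st.py
```

```text
8.25 [432.9 -59.1 117.9] [ 0.234  0.199 -0.585 -0.008 -0.793  0.102] tool y yaw -161.08 tool x [-0.007  0.004 -1.   ] [ 0.  -0.2  0.6] [-0.04 -0.05  0.02] 59.45069073578176
```

Call:
{"method": "arm_command", "body": {
  "increments": [
    [[0, 0, 0], [0.7, 0.5, -8], 0.3],
    [[0, 0, 0], [1.3, 1, -18], 0.3],
    [[0, 0, 0], [1.3, 1, -28], 0.3],
    [[0, 0, 0], [1.3, 1, -36], 0.3],
    [[0, 0, 0], [1.3, 1, -39], 0.3]
  ]
}}

```text
clock: 8.75
position: [433.8, -58.2, 78.0]
ee_rot: [-0.572, 0.412, 0.579, 0.41]
contact_force: [0.3, 0.8, -0.4]
gripper_width: 59.8
```

Call:
{"method": "arm_command", "body": {
  "increments": [
    [[0, 0, 0], [0, 0, 0], 0.5],
    [[0, 0, 0], [0, 0, 0], 0.7],
    [[0, 0, 0], [0, 0, 0], 0.8],
    [[0, 0, 0], [0, 0, 0], 0.9],
    [[0, 0, 0], [0, 0, 0], 1]
  ]
}}

```text
clock: 9.25
position: [434.5, -58.0, 78.6]
ee_rot: [-0.573, 0.411, 0.578, 0.411]
contact_force: [0.4, -0.1, 2.1]
gripper_width: 11.7
```

```bash
python3 st.py
```

```text
9.25 [434.5 -58.   78.6] [ 0.236  0.264 -0.63  -0.009 -0.683  0.102] tool y yaw -161.07 tool x [-0.007  0.004 -1.   ] [ 0.4 -0.1  2.1] [ 0.13 -0.11 -0.01] 11.743469686862701
```

Call:
{"method": "arm_command", "body": {
  "increments": [
    [[0, 0, -2], [0, 0, 0], 1],
    [[0, 0, -4], [0, 0, 0], 1],
    [[0, 0, -6], [0, 0, 0], 1],
    [[0, 0, -7.2], [0, 0, 0], 1],
    [[0, 0, -7.2], [0, 0, 0], 1]
  ]
}}

```text
clock: 9.75
position: [434.4, -58.0, 78.6]
ee_rot: [-0.546, 0.446, 0.551, 0.446]
contact_force: [-0.3, 0.0, 1.4]
gripper_width: 11.7
```

```bash
python3 st.py
```

```text
9.75 [434.4 -58.   78.6] [ 0.236  0.264 -0.63  -0.011 -0.682 -0.023] tool y yaw -168.28 tool x [-0.006  0.005 -1.   ] [-0.3  0.   1.4] [-0.01 -0.04 -0.1 ] 11.725752342498897
```

Call:
{"method": "arm_command", "body": {
  "increments": [
    [[0, 0, 0], [0, 0, 0], 0.9],
    [[0, 0, 0], [0, 0, 0], 0.8],
    [[0, 0, 0], [0, 0, 0], 0.6],
    [[0, 0, 0], [0, 0, 0], 0.4],
    [[0, 0, 0], [0, 0, 0], 0.3]
  ]
}}

```text
clock: 10.25
position: [434.4, -58.1, 78.6]
ee_rot: [-0.546, 0.446, 0.551, 0.446]
contact_force: [-0.4, 0.4, -0.7]
gripper_width: 59.0
```

Call:
{"method": "arm_command", "body": {
  "increments": [
    [[0, 0, 0], [0, 0, 10], 0.3],
    [[0, 0, 0], [0, 0, 30], 0.3],
    [[0, 0, 0], [0, 0, 60], 0.3],
    [[0, 0, 0], [0, 0, 100], 0.3],
    [[0, 0, 0], [0, 0, 140], 0.3]
  ]
}}

```text
clock: 10.75
position: [433.9, -58.2, 220.7]
ee_rot: [-0.546, 0.446, 0.551, 0.446]
contact_force: [1.9, -0.1, -0.6]
gripper_width: 59.7
```

Call:
{"method": "arm_command", "body": {
  "increments": [
    [[0, 0, -6], [5, 40, 5], 0.35],
    [[0, 0, -12], [10, 80, 10], 0.35],
    [[0, 0, -20], [15, 120, 15], 0.35],
    [[0, 0, -27], [20, 165, 20], 0.35],
    [[0, 0, -34], [20, 210, 20], 0.35]
  ]
}}

```text
clock: 11.25
position: [454.4, 153.6, 242.6]
ee_rot: [-0.39, 0.586, 0.395, 0.59]
contact_force: [0.7, -0.2, -0.7]
gripper_width: 55.2
```

Call:
{"method": "arm_command", "body": {
  "increments": [
    [[0, 0, -7], [5, 40, 0], 0.35],
    [[0, 0, -14], [10, 80, 0], 0.35],
    [[0, 0, -21], [15, 120, 0], 0.35],
    [[0, 0, -28], [20, 165, 0], 0.35],
    [[0, 0, -34], [20, 195, 0], 0.35]
  ]
}}

```text
clock: 11.75
position: [474.5, 351.2, 243.1]
ee_rot: [-0.2, 0.675, 0.204, 0.68]
contact_force: [-0.7, -0.6, -0.3]
gripper_width: 55.5
```

```bash
python3 st.py; python3 kn.py
python3 - <<'E'
from h import *
im,d=imaging.get_image("scene"); W=cloud("scene",d)
X,Y,Z=np.moveaxis(W,-1,0); m=(np.hypot(X-473,Y-368)<45)&(Z>92)&(Z<112)
if m.sum()>5: print(m.sum(),cv2.minAreaRect(W[m][:,:2].astype(np.float32)),np.median(Z[m]))
E
```

```text
11.75 [474.5 351.2 243.1] [ 0.911  0.313 -0.069  0.    -1.179 -1.902] tool y yaw 123.24 tool x [ 0.006  0.008 -1.   ] [-0.7 -0.6 -0.3] [-0.01 -0.02 -0.01] 55.518749797288294
[[102.  101.6 101.  434.1 -57.8]
 [102.3 101.4  97.  434.2 -58. ]
 [101.8 101.8 103.  433.9 -57.6]
 [101.8 101.2  99.  434.  -57.6]
 [102.  101.5 100.  434.1 -57.5]
 [102.  101.7 101.  434.1 -58.4]]
t 12.05
69 ((472.6241149902344, 363.1761474609375), (41.62126541137695, 29.990766525268555), 35.727638244628906) 100.7479435190944
```

The knob now measures -78.2° (1.35 rad), so it has clicked in. Next I go down on the thermometer.

Call:
{"method": "arm_command", "body": {
  "increments": [
    [[-0.2, 0.1, 0], [-0.5, 8, -25], 0.3],
    [[-0.4, 0.3, 0], [-1, 16, -60], 0.3],
    [[-0.4, 0.3, 0], [-1, 16, -95], 0.3],
    [[-0.4, 0.3, 0], [-1, 16, -115], 0.3],
    [[-0.4, 0.3, 0], [-1, 16, -125], 0.3]
  ]
}}

```text
clock: 12.6
position: [472.8, 361.6, 116.4]
ee_rot: [-0.203, 0.678, 0.202, 0.677]
contact_force: [-0.4, 0.1, 0.4]
gripper_width: 59.9
```

```bash
python3 st.py
python3 - <<'E'
from h import *
im2,d=imaging.get_image("scene")
cv2.imwrite("pics/g1.png",cv2.resize(im2[70:190,200:350],(750,600),interpolation=cv2.INTER_CUBIC))
E
```

```text
12.6 [472.8 361.6 116.4] [ 0.925  0.44  -0.218 -0.    -0.916 -1.913] tool y yaw 123.35 tool x [-0.002 -0.002 -1.   ] [-0.4  0.1  0.4] [ 0.03 -0.04 -0.02] 59.93246213159202
```

View pics/g1.png

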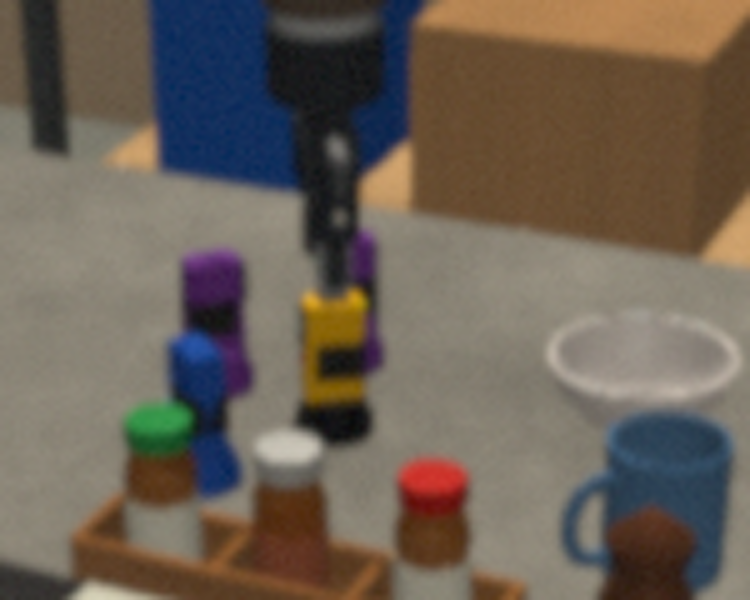

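The fingers stand just over the yellow body (320-335, 290). I correct y and go down.

Call:
{"method": "arm_command", "body": {
  "increments": [
    [[0, 0, 0], [0.5, 3, 0], 0.3],
    [[0, 0, 0], [0.5, 5.5, 0], 0.3],
    [[0, 0, 0], [0.5, 5.5, -10], 0.3],
    [[0, 0, 0], [0.5, 5.5, -22], 0.3],
    [[0, 0, 0], [0.5, 5.5, -35], 0.3]
  ]
}}

```text
clock: 13.15
position: [473.1, 367.2, 80.1]
ee_rot: [-0.203, 0.678, 0.202, 0.676]
contact_force: [-0.5, 0.6, 0.1]
gripper_width: 59.7
```

Call:
{"method": "arm_command", "body": {
  "increments": [
    [[0, 0, 0], [0, 0, -10], 0.3],
    [[0, 0, 0], [0, 0, -20], 0.3],
    [[0, 0, 0], [0, 0, -23], 0.3],
    [[0, 0, 0], [0, 0, -23], 0.3],
    [[0, 0, 0], [0, 0, -23], 0.3]
  ]
}}

```text
clock: 13.65
position: [473.3, 367.4, 57.3]
ee_rot: [-0.203, 0.678, 0.203, 0.677]
contact_force: [0.4, 0.4, 0.1]
gripper_width: 59.6
```

```bash
python3 st.py
```

```text
13.65 [473.3 367.4  57.3] [ 9.300e-01  5.160e-01 -2.650e-01 -1.000e-03 -7.930e-01 -1.918e+00] tool y yaw 123.35 tool x [-0.002 -0.002 -1.   ] [0.4 0.4 0.1] [ 0.01 -0.06  0.03] 59.55842097286859
```

Call:
{"method": "arm_command", "body": {
  "increments": [
    [[0, 0, 0], [0, 0, 0], 0.4],
    [[0, 0, 0], [0, 0, 0], 0.5],
    [[0, 0, 0], [0, 0, 0], 0.58],
    [[0, 0, 0], [0, 0, 0], 0.63],
    [[0, 0, 0], [0, 0, 0], 0.66]
  ]
}}

```text
clock: 14.15
position: [473.4, 367.9, 57.7]
ee_rot: [-0.203, 0.678, 0.203, 0.677]
contact_force: [-1.7, 1.1, 0.3]
gripper_width: 29.3
```

Call:
{"method": "arm_command", "body": {
  "increments": [
    [[0, 0, 0], [0, 0, 0], 0.7],
    [[0, 0, 0], [0, 0, 0], 0.8],
    [[0, 0, 0], [0, 0, 0], 1],
    [[0, 0, 0], [0, 0, 0], 1],
    [[0, 0, 0], [0, 0, 0], 1]
  ]
}}

```text
clock: 14.65
position: [473.5, 367.9, 57.8]
ee_rot: [-0.203, 0.678, 0.203, 0.677]
contact_force: [-0.7, -0.4, 2.7]
gripper_width: 25.7
```

Call:
{"method": "arm_command", "body": {
  "increments": [
    [[0, 0, 0], [0, 0, 5], 1],
    [[0, 0, 0], [0, 0, 15], 1],
    [[0, 0, 0], [0, 0, 30], 1],
    [[0, 0, 0], [0, 0, 50], 1],
    [[0, 0, 0], [0, 0, 75], 1]
  ]
}}

```text
clock: 15.15
position: [472.9, 367.2, 133.0]
ee_rot: [-0.203, 0.679, 0.202, 0.676]
contact_force: [-0.6, 0.6, -1.8]
gripper_width: 25.2
```

Call:
{"method": "arm_command", "body": {
  "increments": [
    [[0, 0, 0], [0, 0, 25], 1],
    [[0, 0, 0], [0, 0, 50], 1],
    [[0, 0, 0], [0, 0, 75], 1],
    [[0, 0, 0], [0, 0, 95], 1],
    [[0, 0, 0], [0, 0, 102], 1]
  ]
}}

```text
clock: 15.65
position: [473.7, 367.7, 238.1]
ee_rot: [-0.203, 0.677, 0.203, 0.678]
contact_force: [-0.2, -0.1, -1.8]
gripper_width: 25.4
```

```bash
python3 st.py
python3 - <<'E'
from h import *
im2,d=imaging.get_image("scene"); cv2.imwrite("pics/g2.png",cv2.resize(im2[20:150,200:350],(690,598),interpolation=cv2.INTER_CUBIC))
E
```

```text
15.65 [473.7 367.7 238.1] [ 0.93   0.336 -0.047 -0.    -1.186 -1.918] tool y yaw 123.35 tool x [ 0.001  0.001 -1.   ] [-0.2 -0.1 -1.8] [ 0.04 -0.03  0.04] 25.419296452102934
```

View pics/g2.png

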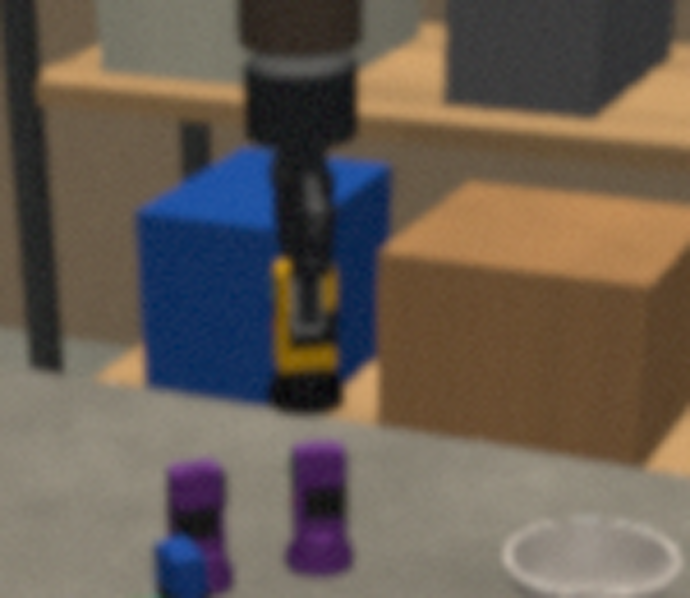

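The thermometer is held upright, with the hood at (305,390) clear of the counter. I carry it over the jars.

Call:
{"method": "arm_command", "body": {
  "increments": [
    [[0, 0, -3], [5, -20, 0], 1],
    [[0, 0, -6], [13, -55, 0], 1],
    [[0, 0, -10], [21, -90, 0], 1],
    [[0, 0, -14], [29, -125, 0], 1],
    [[0, 0, -17], [38, -160, 0], 1]
  ]
}}

```text
clock: 16.2
position: [510.8, 205.1, 236.5]
ee_rot: [-0.099, 0.701, 0.099, 0.699]
contact_force: [0.5, 0.6, -2.9]
gripper_width: 25.2
```

Call:
{"method": "arm_command", "body": {
  "increments": [
    [[0, 0, -3], [8, -35, 0], 1],
    [[0, 0, -6], [16, -70, 0], 1],
    [[0, 0, -10], [24, -105, 0], 1],
    [[0, 0, -14], [32, -138, 0], 1],
    [[0, 0, -17], [38, -165, 0], 1]
  ]
}}

```text
clock: 16.7
position: [547.8, 37.3, 235.1]
ee_rot: [0.007, 0.709, -0.008, 0.705]
contact_force: [0.0, 0.8, -1.9]
gripper_width: 25.3
```

Call:
{"method": "arm_command", "body": {
  "increments": [
    [[0, 0, 0], [6, -25, 0], 1],
    [[0, 0, 0], [13, -50, 0], 1],
    [[0, 0, 0], [19, -75, 0], 1],
    [[0, 0, 0], [23, -90, 0], 1],
    [[0, 0, 0], [25, -96, 0], 1]
  ]
}}

```text
clock: 17.2
position: [572.2, -60.3, 233.9]
ee_rot: [0.008, 0.71, -0.009, 0.704]
contact_force: [-1.6, 0.1, -1.5]
gripper_width: 25.2
```

```bash
python3 st.py
```

```text
17.2 [572.2 -60.3 233.9] [ 0.176  0.302 -0.108 -0.    -1.168 -1.77 ] tool y yaw 88.67 tool x [-0.008 -0.001 -1.   ] [-1.6  0.1 -1.5] [ 0.11 -0.02  0.  ] 25.24600689703727
```

Call:
{"method": "arm_command", "body": {
  "increments": [
    [[0, -0.2, 0.2], [0.5, 0, -15], 1],
    [[0, -0.4, 0.4], [1, 0.2, -30], 1],
    [[0, -0.45, 0.6], [1.8, 0.2, -43], 1],
    [[0, -0.45, 0.6], [1.8, 0.2, -53], 1],
    [[0, -0.45, 0.6], [1.8, 0.2, -58], 1]
  ]
}}

```text
clock: 17.7
position: [573.3, -59.7, 174.7]
ee_rot: [0.004, 0.708, -0.005, 0.706]
contact_force: [-0.4, -0.0, -1.0]
gripper_width: 25.4
```

```bash
cat > fin.py <<'E'
from h import *
import sys
im,d=imaging.get_image("scene"); W=cloud("scene",d); X,Y,Z=np.moveaxis(W,-1,0)
p=readout.read_state()["position"]; H,S,V=cv2.split(cv2.cvtColor(im,cv2.COLOR_BGR2HSV))
near=(np.hypot(X-p[0],Y-p[1])<60)
y=near&(H>18)&(H<34)&(S>120)&(Z>100)
print("yellow",y.sum(),W[y].min(0).round(1),W[y].max(0).round(1))
for lo,hi in((82,100),(100,108),(108,116),(116,124),(124,132)):
    k=near&(Z>lo)&(Z<hi)&(np.hypot(X-p[0],Y-p[1])<45)
    if k.sum()>5: q=np.percentile(W[k],[1,50,99],axis=0); print(lo,k.sum(),q.round(0).tolist())
r=((H<6)|(H>174))&(S>150)&(abs(Z-78)<14)&(np.hypot(X-574,Y+60)<30); print("dot",r.sum(),W[r].mean(0) if r.any() else "")
# pixel outline of lens: projected expectation
lens=p-[0,0,57.8]; t=np.linspace(0,2*np.pi,24)
q=proj("scene",np.c_[lens[0]+28*np.cos(t),lens[1]+28*np.sin(t),np.full(24,lens[2])])
dq=proj("scene",np.c_[574+17*np.cos(t),-60+17*np.sin(t),np.full(24,78)])
u0,v0=q.mean(0).astype(int)-[70,70]; f=4
a=cv2.resize(im[v0:v0+140,u0:u0+140],None,fx=f,fy=f,interpolation=cv2.INTER_CUBIC)
for c,col in((q,(0,255,0)),(dq,(255,255,0))): cv2.polylines(a,[((c-[u0,v0]+.5)*f).astype(np.int32)],True,col,1)
top,_=imaging.get_image("top")
cv2.imwrite("pics/%s.png"%sys.argv[1],a); cv2.imwrite("pics/%st.png"%sys.argv[1],cv2.resize(top[100:300,180:400],None,fx=3,fy=3))
E
python3 st.py; python3 fin.py f1
```

```text
17.7 [573.3 -59.7 174.7] [ 1.780e-01  3.500e-01 -1.960e-01  1.000e-03 -1.027e+00 -1.762e+00] tool y yaw 89.28 tool x [-0.002 -0.001 -1.   ] [-0.4 -0.  -1. ] [ 0.01 -0.01  0.02] 25.357103123347187
yellow 288 [ 551.1 -103.8  144.2] [595.  -41.5 249.2]
82 75 [[534.0, -99.0, 82.0], [574.0, -64.0, 82.0], [614.0, -18.0, 84.0]]
116 35 [[552.0, -88.0, 118.0], [584.0, -82.0, 122.0], [600.0, -56.0, 124.0]]
124 68 [[551.0, -91.0, 124.0], [583.0, -83.0, 129.0], [601.0, -52.0, 132.0]]
dot 104 [573.23147734 -61.71121101  81.17205759]
```

View pics/f1.png

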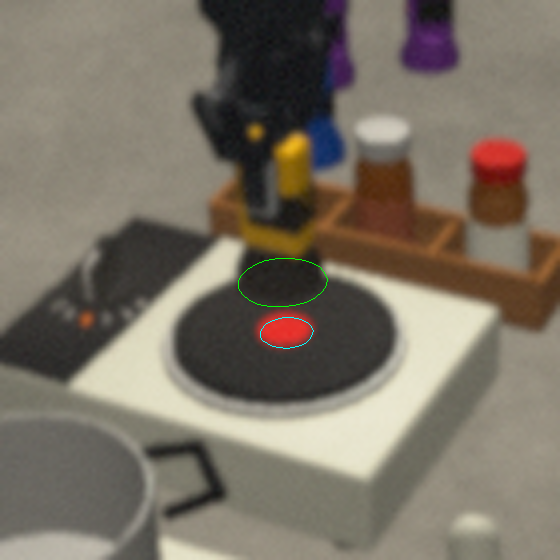

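The scene crop shows the hood at (283,270) above the dot (285,330), upright. The knob's pointer is at the orange tick (87,320). I fit the hood axis against the dot in the same view.

```bash
cat > fit.py <<'E'
from h import *
from scipy.optimize import least_squares
A=[];B=[]
for i in range(4):
    im,d=imaging.get_image("scene"); W=cloud("scene",d); X,Y,Z=np.moveaxis(W,-1,0)
    p=readout.read_state()["position"]; lens=p[2]-57.8
    k=(np.hypot(X-p[0],Y-p[1])<40)&(Z>lens+2)&(Z<lens+28)&(d>0); P=W[k]
    # robust fit cone (known profile), unknown axis x,y and height offset
    f=lambda c:np.hypot(P[:,0]-c[0],P[:,1]-c[1])-(28-.3*(P[:,2]-c[2]))
    s=least_squares(f,[p[0],p[1],lens],loss="soft_l1",f_scale=1.5); A.append([*s.x,np.median(abs(s.fun)),k.sum()])
    H,S,V=cv2.split(cv2.cvtColor(im,cv2.COLOR_BGR2HSV))
    r=((H<6)|(H>174))&(S>150)&(abs(Z-78)<14)&(np.hypot(X-574,Y+60)<30)
    g=(np.hypot(X-p[0],Y-p[1])<45)&(Z>85)&(d>0); low=np.percentile(Z[g],.5)
    B.append([*W[r].mean(0),low])
    y=(np.hypot(X-p[0],Y-p[1])<60)&(H>18)&(H<34)&(S>120)&(Z>lens+70)&(Z<lens+108); top=np.percentile(Z[y],98)
print("cone",np.mean(A,0).round(1),"dot,lowZ",np.mean(B,0).round(1),"yellow top",top,"TCP",p.round(1),"lens est",lens.round(1))
E
python3 fit.py
```

```text
cone [573.1 -60.7 124.5   1.2 222.5] dot,lowZ [573.1 -61.3  81.  125.2] yellow top 222.27599415435355 TCP [574.5 -60.  176.7] lens est 118.9
```

View pics/f1t.png

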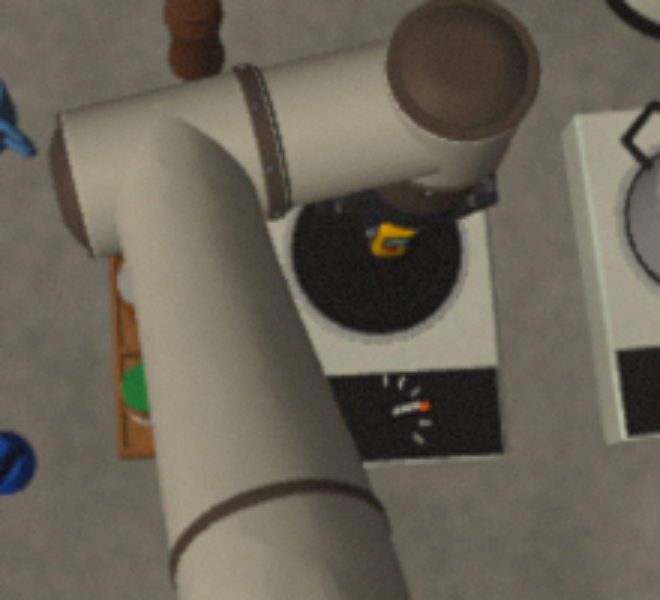

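The top view shows the green display facing the knob side, and the pointer at the orange tick (425,407). The hood axis and the dot agree within 1 mm. The height above the plate is 41 mm by both camera and robot, so I lower by 20 mm.

Call:
{"method": "arm_command", "body": {
  "increments": [
    [[0, 0, 0], [0, -0.3, -5], 1],
    [[0, 0, 0], [0, -0.5, -10], 1],
    [[0, 0, 0], [0, -0.5, -15], 1],
    [[0, 0, 0], [0, -0.5, -18.5], 1],
    [[0, 0, 0], [0, -0.5, -20.5], 1]
  ]
}}

```text
clock: 18.5
position: [574.2, -60.6, 155.5]
ee_rot: [0.004, 0.707, -0.005, 0.707]
contact_force: [0.4, 0.1, -1.9]
gripper_width: 25.2
```

Call:
{"method": "arm_command", "body": {
  "increments": [
    [[0, 0, 0], [0, 0, 0], 1],
    [[0, 0, 0], [0, 0, 0], 1],
    [[0, 0, 0], [0, 0, 0], 1],
    [[0, 0, 0], [0, 0, 0], 1],
    [[0, 0, 0], [0, 0, 0], 1]
  ]
}}

```text
clock: 19.0
position: [574.3, -60.6, 155.7]
ee_rot: [0.004, 0.707, -0.005, 0.708]
contact_force: [-0.2, 0.5, -2.0]
gripper_width: 25.1
```

```bash
python3 st.py; python3 fit.py; python3 fin.py f2 | tail -1; python3 kn.py; python3 st.py
```

```text
19.0 [574.3 -60.6 155.7] [ 0.176  0.369 -0.22   0.002 -0.981 -1.761] tool y yaw 89.27 tool x [ 0.001 -0.001 -1.   ] [-0.2  0.5 -2. ] [ 0.01 -0.03  0.04] 25.1177554596066
cone [573.  -61.  105.1   1.2 216.5] dot,lowZ [576.6 -67.6  80.9 104.4] yellow top 202.7253151140347 TCP [574.2 -60.6 155.6] lens est 97.8
dot 60 [576.18751548 -67.44040983  80.86375805]
[[101.7 101.8 102.  434.1 -57.8]
 [102.4 102.  100.  434.1 -57.9]
 [101.8 101.7  99.  434.1 -57.7]
 [102.3 102.3  98.  434.1 -57.8]
 [102.2 101.5  99.  434.2 -58. ]
 [101.6 102.6  99.  434.  -57.8]]
t 19.6
19.6 [574.2 -60.6 155.5] [ 0.176  0.369 -0.22   0.002 -0.981 -1.761] tool y yaw 89.28 tool x [ 0.001 -0.001 -1.   ] [-0.6  0.2 -2.1] [ 0.03  0.03 -0.02] 25.368056300881726
```

View pics/f2.png

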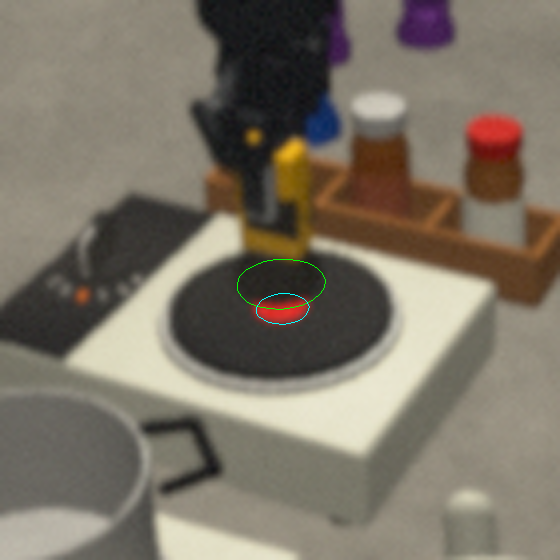

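The hood is about 20 mm above the dot, centred on it and still, with the gripper holding 25 mm. The jars are upright and the pointer is at orange. I hand in.

```bash
python3 -c "
from bench import arm; print(arm.job_done())"
```

```text
the job is handed in; nothing more can be done
None
```

The rapid hob's knob is at the orange tick, and the arm is holding the yellow thermometer upright above the red dot. I handed the job in at about 19.6 s.

- **Knob:** the first turn ran out of wrist range at about 1.22 rad, and the knob did not settle from there by itself. I regripped it with the wrist turned half round and finished the turn. Two sets of top-view measurements after release put it at about 1.35–1.36 rad.
- **Thermometer position:** I carried it over the jars with about 55 mm to spare. Measured just before the last lowering, its axis agreed with the dot within about 1 mm. Afterwards the hood hid part of the dot, so its raw reading shifted and could no longer be used for centring. The axis and arm positions stayed where expected.
- **Height above the plate:** about 19.8 mm from the arm's position and about 21.7 mm from the camera (its yellow top edge). Two rougher camera estimates from the hood's shape and lower edge read about 4 mm more. They had also read high before the lowering.
- **Display and grip:** the display faces the knob side, seen in the top view before the last lowering. The tool tilt was under 0.1°, and the grip held at about 25 mm.
- **Rest of the scene:** no large forces showed, and the objects in the last view stood upright and in place. I never touched the plain hob or its knob, but I did not measure that knob separately.

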